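Find where the lid-well cover binds and set its travel stop

TASK

The sliding cover of the cup-lid well binds somewhere along its runner. Take it by its black handle and slide it towards the orange travel stop, pushing the stop ahead of it, until you clearly feel it bind; lean on it gently and never force it on into the tight spot. Then draw the cover back so that it stands about 25 mm clear of the stop, let go, and press the black pin on the stop fully down to set the stop there, disturbing nothing else.

Things in the scene. Friction and masses are not known exactly. Their poses are not given: they have to be found in the camera images.
- well: Open stainless box for cup lids on the counter, 204 x 470 x 100 mm high with its runners; does not move. Origin: centre of its underside; y runs along the runners, towards the closing end; z up. It may stand turned by up to 0.25 rad
- track: The two aluminium runners on the well's long walls, tops at 100 mm, same origin and axes as the well. Somewhere inside the far runner, out of sight, is a swollen spot that the cover's leading edge meets 60 to 140 mm beyond the well's middle (+y). Resistance there grows from zero by about 0.9 N per mm over ordinary drag: 6 to 10 N of it is clearly bound; 17 N jams the runner
- cover: White flat cover, 210 (across) x 160 (along y) x 10 mm, on the runners. Origin: centre of its underside, 100 mm above the counter; axes as the well's. It slides along the well's y, from 140 mm on the -y side of the middle (its centre) over 255 mm; its own drag is about 1.5 N plus 4 N per m/s
- cover_grip (a point): Grip point of the upright black bar handle on the middle of the cover: bar 70 mm across the runners, 16 mm thick along y, rising from the cover's top to 34 mm above it; the point lies 22 mm above the cover's top, 12 mm below the bar's top. y along the runners
- cover_edge (a point): Point on the top of the cover's leading (+y) edge, beside the near runner, 80 mm ahead of the handle's middle; axes as the well's
- stop_face (a point): Middle of the orange stop's face that looks at the cover (-y side), level with the cover's top. The stop is an orange block 44 (across) x 34 (along y) x 24 mm high astride the near runner, ahead of the cover; it starts free of the cover, slides with about 2 N of drag when pushed and stays where it is left. Its distance along y from cover_edge is the gap
- pin_top (a point): Middle of the top of the stop's black round pin, 22 mm across, standing 12 mm above the orange block when up, 17 mm ahead (+y) of the stop's face
- stop_pin (a joint): How far the pin is pressed in m: 0 up, 0.008 fully down; takes about 4 N straight down, and stays where it is left
- lids_white: Stack of white cup lids, 80 mm across, 56 mm high, loose in the well's middle bay; origin at the centre of its underside: leave alone
- lids_clear: Stack of pale blue cup lids, 80 mm across, 56 mm high, loose in the well's +y bay; origin at the centre of its underside: leave alone
- syrup: Amber glass bottle, 62 mm across, 170 mm high; origin at the centre of its underside: leave alone
- jug: Steel mug, 90 mm across, 110 mm high; origin at the centre of its underside: leave alone
- jar: Glass jar with steel cap, 80 mm across, 110 mm high; origin at the centre of its underside: leave alone
- shaker: Steel cocktail shaker, 84 mm across, 185 mm high; origin at the centre of its underside: leave alone

How it is judged:
By the outcome, as a careful person would: the job done as asked, in the order asked, and still so for the second after the job is handed in, with the robot touching nothing.
It also fails if it takes over 56 s, if anything falls off the work surface, if the arm or the gripper's body presses on something with over 40 N, if the wrist force passes 120 N, or if a joint passes its speed limit or range.

ROBOT

A 6-joint arm with a two-finger parallel gripper is mounted at the origin on the work surface. World frame = base frame: x ahead of the robot, y to its left, z up, the work surface at z = 0. Lengths are in m, angles in rad, forces in N, time in s.
With the tool pointing down it reaches from about 0.425 to 0.95 m from the base axis. Payload 3.5 kg.
Tool frame: the origin (TCP) lies at the very end of the fingers, on their centre line; the grasp point (between the pads) lies 19 mm behind it; z points along the fingers, y is the direction in which the jaws open and shut (so a half turn about z gives the same grasp; the last joint's range is limited). The gripper opens to 85 mm and grips with 20 to 120 N. Pads are 22 mm wide; open, the fingers measure 114 mm over their backs; the gripper's body (76 mm by 85 mm) begins 54 mm behind the grasp point. The pads swing forward as they close: fully open they stand 13 mm farther back than shut.
Start: joints at [-1.401, 0.286, 1.577, -0, 1.279, -0.15], TCP at [0.212, -0.641, 0.231] pointing down, gripper open.
Joint ranges: [-2.77, 2.77], [-0.9, 2.22], [0.21, 2.48], [-1.53, 4.67], [0.24, 2.81], [-2.84, 2.84]. Speed limits (rad/s): [2.79, 2.79, 3.14, 3.14, 3.14, 3.14].

INTERFACE

Orientations are given as a unit quaternion [x, y, z, w].
In Python, from plant import get_state, read_camera, sign_off gives the robot as it stands.
- The arm moves only by the tool step_arm, never from a script. Its argument "targets" is a list that holds one entry, the list of rows, each a list of 5 numbers: the opening, from 0 (shut) to 1 (fully open), then the shift along the tool's x, y, z each as a share of 4 cm, from -1 to 1, then the turn about the tool's z as a share of 5 degrees, from -1 to 1. A call has 1 to 10 rows; each row shifts and turns the commanded pose from where the row before left it, along the tool's axes as they then stand; what a row does not reach is not made up. A row lasts 1/12 s, in which the tool goes at most 41.7 mm and 7.16 degrees, less where a joint would pass 70% of its speed; a pose out of reach is approached as far as the arm can. A call with a number of a shift or a turn outside -1 to 1 is refused whole. A call with a gripper value outside its range is refused whole. The fingers move at their own pace and stop on an object; "squeeze" is the grip in N (left out, the last holds). Time passes only in rows, so rows that do not move let the fingers close. It gives the time, the measured TCP pose, the force and the opening at its end, in the units of the state.
- get_state(): the state, without advancing time (a new reading comes with each control period).
- read_camera(name): name is "scene" or "top"; returns a dict with "pixels" (420x560x3 uint8, red, green, blue), "range_z" (420x560 float32, m along the optical axis (not along the pixel's ray), 0 where there is no reading), "mtx" (3x3 intrinsics, pixels), "rvec" (rotation vector, rad) and "tvec" (3), from world to camera coordinates, as OpenCV has them. Camera axes: x right, y down, z forward; pixel columns grow to the right and rows downward; lengths in m; the calibration is good to about 2 mm. A picture is of the moment at which its call begins.
- sign_off(): hands the job in, once; it reports no verdict.
The state is a dict: "time": time; "qpos": joint angles; "dq": joint speeds; "joint_efforts": joint torques, N m; "eef_pos": TCP position; "tcp_rot": TCP orientation; "contact_force": force on the tool from outside, world axes, zero at the start; "wrist_torque": the same for the moment, N m; "opening": opening from 0.0 (shut) to 1.0 (fully open).
Only numpy, scipy, OpenCV 4.12 (cv2) and the standard library are available. Lean on these libraries where they do the work, as an engineer would, in place of code of your own. Each camera call takes 0.05 s, during which the arm holds its last target.

## Working session

There is one attempt and no reset: what is moved stays moved. The work goes in short steps, Python scripts to look and compute and a tool call to move; the robot and the scene stay as the last step left them, time stands still between calls to the robot, and variables do not carry over. Pictures are saved under pics/ and viewed, and the job is handed in when it is done.

Besides the shell and the picture viewer there is one more tool, called after "Call:" as name(argument=value, ...) on one line, values as JSON. step_arm: Moves the arm, as the interface text tells. Shift numbers are shares of 4 cm and turn numbers shares of 5 degrees, none past 1 either way. Its arguments: {"type":"object","properties":{"targets":{"type":"array"},"squeeze":{"type":"number"}},"required":["targets"]}

```bash
ls; mkdir -p pics; python3 - <<'E'
from plant import *
import cv2,numpy as np
s=get_state();print(s)
for n in("scene","top"):
    c=read_camera(n);cv2.imwrite(f"pics/{n}0.png",c["pixels"][:,:,::-1]);np.savez(f"pics/{n}0.npz",**c)
    R=cv2.Rodrigues(c["rvec"])[0];print(n,c["mtx"].tolist(),(-R.T@c["tvec"].ravel()),R.tolist())
E
```

```text
pics
{'time': 0.0, 'qpos': array([-1.40098699e+00,  2.87199439e-01,  1.57819645e+00,  1.22698329e-05,
        1.27858828e+00, -1.49985392e-01]), 'dq': array([-0.00181461,  0.00041653,  0.00043489, -0.00211017, -0.00010259,
       -0.00080489]), 'joint_efforts': array([ 2.91317629e-04, -4.05983162e+01, -2.92624372e+01, -1.43152988e-04,
        5.88412397e-03,  2.17696368e-05]), 'eef_pos': array([ 0.21212797, -0.64010395,  0.22991413]), 'tcp_rot': array([ 9.87243207e-01,  1.59215015e-01, -5.97965117e-06, -1.19575521e-03]), 'contact_force': array([ 0.41430383, -0.40558858,  0.04833028]), 'wrist_torque': array([-0.00029829, -0.03378297, -0.01543962]), 'opening': 0.9993721200455354}
scene [[510.3148814568681, 0.0, 281.1757282050748], [0.0, 510.3148814568681, 203.8500559192188], [0.0, 0.0, 1.0]] [1.26881737 0.37285932 1.15357759] [[-0.4671373692799055, 0.8840462631420936, 0.01564873307170611], [0.689341621099105, 0.37522311807703657, -0.619690036293149], [-0.5537064273084675, -0.2786930502991537, -0.7846906244324869]]
top [[394.305024410494, 0.0, 282.67323778747414], [0.0, 394.305024410494, 204.1268066657579], [0.0, 0.0, 1.0]] [0.36187169 0.01145602 1.0281744 ] [[-0.02071702543172882, -0.9993418079382393, 0.029778444620102165], [-0.983035850862389, 0.014931767065296864, -0.18280469975240538], [0.18223973435154162, -0.03306044825829084, -0.9826981662669573]]
```

View pics/scene0.png

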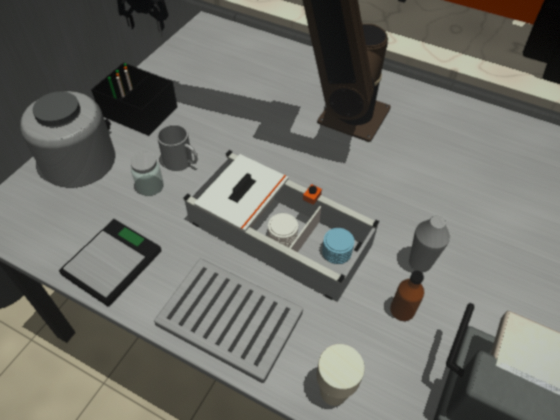

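View pics/top0.png

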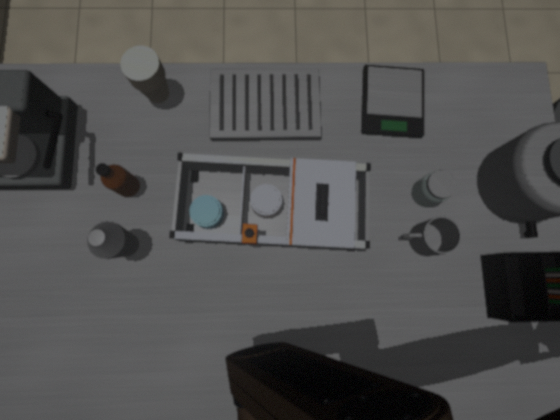

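The top view shows the well with the white cover at right, its handle near (322,202), and the stop with its pin near (250,233). Next I'll measure these.

```bash
cat > h.py <<'E'
import cv2,numpy as np
def ray(c,uv,z):
    R=cv2.Rodrigues(c["rvec"])[0];C=-R.T@np.ravel(c["tvec"])
    uv=np.atleast_2d(np.float64(uv))
    d=np.c_[uv,np.ones(len(uv))]@np.linalg.inv(c["mtx"]).T@R
    return C+d*((z-C[2])/d[:,2])[:,None]
def comps(mask,roi=None,mn=15):
    n,l,s,ce=cv2.connectedComponentsWithStats(mask.astype(np.uint8))
    return [(i,s[i].tolist(),ce[i]) for i in range(1,n) if s[i][4]>=mn],l
E
python3 - <<'E'
import numpy as np,cv2
t=cv2.imread("pics/top0.png")[140:260,160:380];cv2.imwrite("pics/topz.png",cv2.resize(t,None,fx=3.6,fy=3.6,interpolation=cv2.INTER_CUBIC)*1)
t=cv2.imread("pics/scene0.png")[140:300,175:385];cv2.imwrite("pics/scz.png",cv2.resize(t,None,fx=3.6,fy=3.6,interpolation=cv2.INTER_CUBIC))
from h import *
for n,roi in(("top",(160,140,380,260)),("scene",(175,140,385,300))):
    c=dict(np.load(f"pics/{n}0.npz"));p=c["pixels"].astype(int);r,g,b=p[...,0],p[...,1],p[...,2]
    m=np.zeros(r.shape,bool);m[roi[1]:roi[3],roi[0]:roi[2]]=1
    hsv=cv2.cvtColor(c["pixels"],cv2.COLOR_RGB2HSV)
    for nm,k,z in(("orange",(hsv[...,1]>150)&(r>80)&(hsv[...,0]<18),.11),("black",(p.max(2)<45),.144)):
        cs,l=comps(k&m,mn=8)
        for i,s,ce in cs:
            q=np.argwhere(l==i)[:,::-1].astype(np.float32)
            print(n,nm,s,ce.round(1),ray(c,ce,z).round(4),cv2.minAreaRect(q), "rz",np.median(c["range_z"][l==i]))
E
```

```text
top orange [243, 224, 14, 19, 156] [249. 234.] [[0.4626 0.0605 0.11  ]] ((249.5, 233.0), (18.0, 13.0), 90.0) rz 0.9055439
top black [179, 154, 2, 6, 12] [179.5 156.5] [[0.6416 0.2184 0.144 ]] ((179.5, 156.5), (5.0, 1.0), 90.0) rz 0.9517896
top black [177, 163, 65, 67, 757] [195.2 182.7] [[0.5787 0.181  0.144 ]] ((208.7262725830078, 197.32833862304688), (58.211917877197266, 68.58282470703125), 5.52754020690918) rz 1.0063217
top black [368, 164, 2, 6, 11] [368.5 166.7] [[ 0.6117 -0.2208  0.144 ]] ((368.5, 166.5), (5.0, 1.0), 90.0) rz 0.96058047
top black [247, 167, 39, 6, 117] [264.3 169.5] [[0.608  0.0226 0.144 ]] ((265.99072265625, 169.7041473388672), (38.09702682495117, 4.767804145812988), 2.602562189102173) rz 1.0095267
top black [358, 173, 6, 8, 24] [360.5 175.2] [[ 0.5914 -0.2009  0.144 ]] ((360.5, 176.5), (7.0, 5.0), 90.0) rz 1.0115843
top black [317, 185, 10, 34, 312] [321.7 201.7] [[ 0.53   -0.1078  0.144 ]] ((321.5, 201.5), (33.0, 9.0), 90.0) rz 0.9098995
top black [186, 224, 7, 6, 37] [189.  226.8] [[0.4773 0.1928 0.144 ]] ((189.0, 226.5), (5.0, 6.0), 90.0) rz 1.0215099
top 
[... 910 characters left out ...]
10] [186.5 196.5] [[ 0.6504 -0.2081  0.144 ]] ((186.50003051757812, 196.5000457763672), (1.4142134189605713, 4.242640495300293), 45.0) rz 1.343442
scene black [374, 221, 4, 6, 12] [375.3 223.4] [[0.5   0.246 0.144]] ((375.3000183105469, 223.4000244140625), (1.7888542413711548, 4.919349670410156), 26.56505012512207) rz 1.2978337
scene black [356, 242, 5, 8, 16] [358.1 245.6] [[0.5809 0.2338 0.144 ]] ((358.0735168457031, 245.5441131591797), (1.7149858474731445, 8.060433387756348), 30.963754653930664) rz 1.376249
scene black [339, 276, 5, 6, 19] [340.9 278.6] [[0.6825 0.2339 0.144 ]] ((340.84613037109375, 278.7307434082031), (2.773500919342041, 5.824352264404297), 33.6900634765625) rz 1.1983212
```

View pics/topz.png

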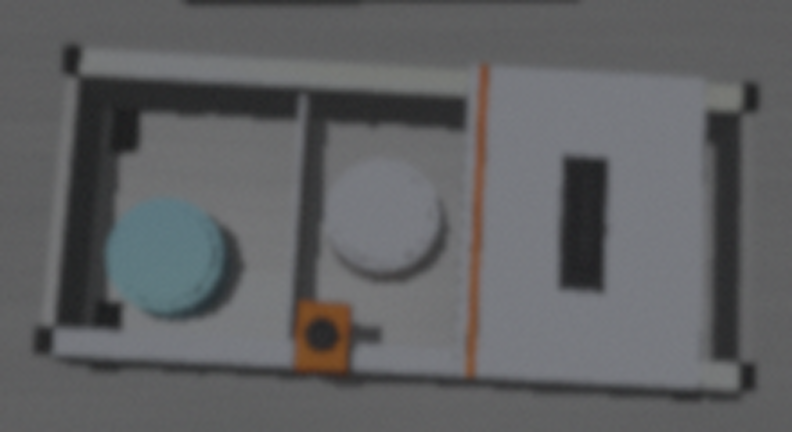

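View pics/scz.png

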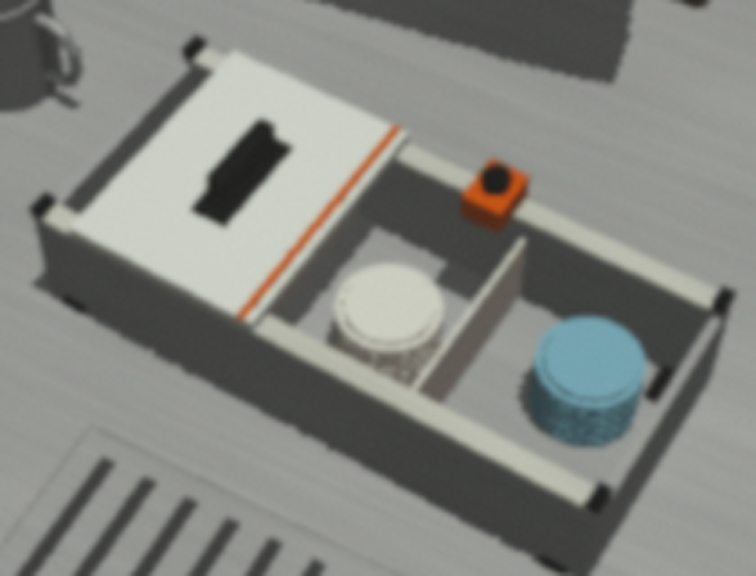

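```bash
cat >> h.py <<'E'
def cloud(c):
    h,w=c["range_z"].shape;v,u=np.mgrid[:h,:w]
    z=c["range_z"].astype(float);R=cv2.Rodrigues(c["rvec"])[0]
    P=np.stack([(u-c["mtx"][0,2])*z/c["mtx"][0,0],(v-c["mtx"][1,2])*z/c["mtx"][1,1],z],-1)
    P=(P-np.ravel(c["tvec"]))@R;P[z==0]=np.nan;return P
E
python3 - <<'E'
import numpy as np,cv2
from h import *
for n in("top","scene"):
    c=dict(np.load(f"pics/{n}0.npz"));P=cloud(c);X,Y,Z=P[...,0],P[...,1],P[...,2]
    hsv=cv2.cvtColor(c["pixels"],cv2.COLOR_RGB2HSV);V=hsv[...,2];bx=(X>.38)&(X<.68)&(Y>-.28)&(Y<.28)
    def rep(nm,m):
        q=P[m];r=cv2.minAreaRect(np.float32(q[:,:2]));print(n,nm,len(q),q.mean(0).round(4),"z",np.percentile(q[:,2],[5,50,95]).round(4),np.round(r[0],4),np.round(r[1],4),round(r[2],2))
    rep("box",bx&(Z>.09)&(Z<.118))
    k=bx&(abs(Z-.11)<.006)&(Y<0.0)&(X<.66);cs,l=comps(cv2.erode(k.astype(np.uint8),np.ones((3,3))),mn=100)
    for i,s,ce in cs: rep("cover",l==i)
    rep("handle",bx&(V<60)&(abs(Z-.144)<.006)&(Y<0))
    o=bx&(hsv[...,0]<18)&(hsv[...,1]>150)&(Y>0)
    rep("stop",o); rep("stoptop",o&(Z>np.nanmax(Z[o])-.008))
    rep("pin",bx&(V<60)&(abs(X-.465)<.03)&(abs(Y-.06)<.03)&(Z>.118))
    st=bx&(hsv[...,0]<18)&(hsv[...,1]>100)&(Y<.02)
    q=P[st];print("stripe",len(q),cv2.fitLine(np.float32(q[:,:2]),cv2.DIST_HUBER,0,.01,.01).ravel(),q[:,2].mean())
E
```

```text
top box 7806 [ 0.5377 -0.0622  0.1056] z [0.0954 0.1078 0.1114] [0.5434 0.0062] [0.4711 0.2122] 86.2
top cover 4894 [ 0.5341 -0.1106  0.1087] z [0.1059 0.1086 0.1116] [ 0.5363 -0.1119] [0.156  0.2059] 86.02
top handle 203 [ 0.5356 -0.1113  0.142 ] z [0.1394 0.1418 0.1446] [ 0.536  -0.1115] [0.0142 0.0692] 87.84
top stop 156 [0.4612 0.0598 0.1232] z [0.1206 0.123  0.1262] [0.4634 0.0588] [0.03  0.042] 89.9
top stoptop 28 [0.4588 0.0585 0.1259] z [0.1245 0.1253 0.1299] [0.462  0.0597] [0.0275 0.0392] 89.59
top pin 45 [0.4631 0.059  0.1354] z [0.1334 0.1352 0.1378] [0.4631 0.0591] [0.015  0.0146] 44.51
stripe 104 [ 0.9973166 -0.0732093  0.5368941 -0.0416956] 0.10972152655099848
scene box 5642 [ 0.5522 -0.046   0.1057] z [0.0931 0.108  0.1132] [0.545  0.0047] [0.4718 0.2155] 86.16
scene cover 2817 [ 0.5449 -0.1096  0.1098] z [0.1063 0.1097 0.1133] [ 0.5395 -0.1117] [0.158  0.2094] 86.85
scene handle 97 [ 0.543  -0.1093  0.1428] z [0.139  0.1427 0.1465] [ 0.5416 -0.1093] [0.0132 0.0645] 83.77
scene stop 167 [0.4756 0.0621 0.1205] z [0.1062 0.1226 0.1307] [0.4686 0.0564] [0.0466 0.0459] 12.31
scene stoptop 6 [0.4618 0.0628 0.1369] z [0.1347 0.1364 0.1407] [0.4618 0.0613] [0.0168 0.0084] 86.42
scene pin 33 [0.4693 0.0605 0.135 ] z [0.1297 0.1355 0.1406] [0.4678 0.0598] [0.0133 0.0134] 25.26
stripe 115 [ 0.99759173 -0.06935906  0.54785985 -0.04330917] 0.11056623188246543
```

Call:
step_arm(targets=[[[1,0,0,0,0.9],[1,0,0,0,0.9],[1,0,0,0,0.9],[1,0,0,0,0.9],[1,0,0,0,0.86]]], squeeze=40)

```text
time: 0.52
eef_pos: [0.2122, -0.6403, 0.2305]
tcp_rot: [0.999, -0.037, -0.0, -0.001]
contact_force: [-0.3, -0.0, -0.6]
opening: 1.002
```

```bash
cat >> h.py <<'E'
def delta(goal):
    from plant import get_state
    from scipy.spatial.transform import Rotation as Ro
    s=get_state();R=Ro.from_quat(s["tcp_rot"])
    M=R.as_matrix();print("t",s["time"],"pos",s["eef_pos"].round(4),"toolx ang",np.degrees(np.arctan2(M[1,0],M[0,0])).round(2),"tilt",M[:,2].round(4),"F",s["contact_force"].round(2),"op",s["opening"].round(3))
    print("tool mm",(R.inv().apply(np.array(goal)-s["eef_pos"])*1000).round(1),"units(4cm)",(R.inv().apply(np.array(goal)-s["eef_pos"])/.04).round(3))
E
python3 -c "
from h import *;delta([.538,-.1115,.2299])"
```

```text
Traceback (most recent call last):
  File "h.py", line 19, in delta
    M=R.as_matrix();print("t",s["time"],"pos",s["eef_pos"].round(4),"toolx ang",np.degrees(np.arctan2(M[1,0],M[0,0])).round(2),"tilt",M[:,2].round(4),"F",s["contact_force"].round(2),"op",s["opening"].round(3))
                                                                                                                                                                                           ^^^^^^^^^^^^^^^^^^
AttributeError: 'float' object has no attribute 'round'
```

```bash
sed -i 's/s\["opening"\].round(3)/round(s["opening"],3)/' h.py
python3 -c "
from h import *;delta([.538,-.1115,.2299])"
```

```text
t 0.5167 pos [ 0.2122 -0.6403  0.2305] toolx ang -4.2 tilt [-3.0e-04  1.5e-03 -1.0e+00] F [-0.29 -0.03 -0.65] op 1.002
tool mm [ 286.3 -551.3    1.3] units(4cm) [  7.157 -13.782   0.031]
```

Call:
step_arm(targets=[[[1,0.36,-0.69,0,0],[1,0.36,-0.69,0,0],[1,0.36,-0.69,0,0],[1,0.36,-0.69,0,0],[1,0.36,-0.69,0,0],[1,0.36,-0.69,0,0],[1,0.36,-0.69,0,0],[1,0.36,-0.69,0,0],[1,0.36,-0.69,0,0],[1,0.36,-0.69,0,0]]])

```text
time: 1.35
eef_pos: [0.3754, -0.3737, 0.2308]
tcp_rot: [0.999, -0.035, -0.0, -0.0]
contact_force: [0.5, 0.3, 0.1]
opening: 1.0
```

Call:
step_arm(targets=[[[1,0.36,-0.69,0,0],[1,0.36,-0.69,0,0],[1,0.36,-0.69,0,0],[1,0.36,-0.69,0,0],[1,0.36,-0.69,0,0],[1,0.36,-0.69,0,0],[1,0.36,-0.69,0,0],[1,0.36,-0.69,0,0],[1,0.32,-0.6,0,0],[1,0.3,-0.5,0,0]]])

```text
time: 2.18
eef_pos: [0.5334, -0.1189, 0.2308]
tcp_rot: [0.999, -0.034, -0.0, -0.0]
contact_force: [-0.3, 0.1, 0.2]
opening: 1.004
```

```bash
python3 -c "
from h import *;delta([.538,-.1115,.117])"
```

```text
t 2.1833 pos [ 0.5334 -0.1189  0.2308] toolx ang -3.91 tilt [-7.e-04  6.e-04 -1.e+00] F [-0.32  0.09  0.15] op 1.004
tool mm [  4.2  -7.6 113.8] units(4cm) [ 0.104 -0.191  2.845]
```

Call:
step_arm(targets=[[[1,0.05,-0.1,0.4,0],[1,0,0,0.5,0],[1,0,0,0.5,0],[1,0,0,0.3,0],[1,0,0,0,0],[1,0,0,0,0]]])

```text
time: 2.68
eef_pos: [0.5348, -0.117, 0.1626]
tcp_rot: [0.999, -0.035, -0.001, -0.0]
contact_force: [0.7, -0.2, -0.5]
opening: 1.003
```

```bash
python3 -c "
from h import *;delta([.538,-.1115,.117])
from plant import *
a=[read_camera(n)['pixels'][:,:,::-1] for n in('scene','top')]
f=lambda t:cv2.resize(t,(390,390),interpolation=cv2.INTER_CUBIC)
cv2.imwrite('pics/p1.png',np.hstack([f(a[0][110:250,170:310]),f(a[1][130:270,250:390])]))"
```

```text
t 2.6833 pos [ 0.5348 -0.117   0.1626] toolx ang -3.99 tilt [-1.8e-03  8.0e-04 -1.0e+00] F [ 0.65 -0.19 -0.48] op 1.003
tool mm [ 2.9 -5.7 45.6] units(4cm) [ 0.072 -0.143  1.141]
```

View pics/p1.png

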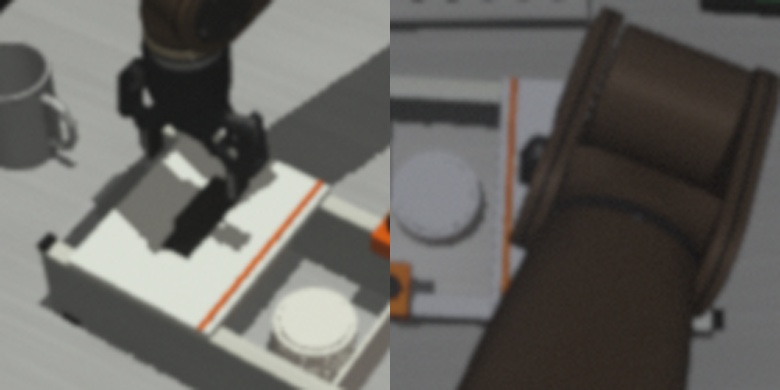

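The scene view shows the open fingers straddling the black bar (left panel, about (200,215)). Next I correct by 6 mm and descend.

Call:
step_arm(targets=[[[1,0.07,-0.14,0.3,0],[1,0,0,0.4,0],[1,0,0,0.3,0],[1,0,0,0.1,0],[1,0,0,0,0],[1,0,0,0,0]]])

```text
time: 3.28
eef_pos: [0.5386, -0.1117, 0.1193]
tcp_rot: [0.999, -0.035, -0.0, -0.0]
contact_force: [-0.7, 0.2, 0.4]
opening: 0.998
```

```bash
python3 -c "
from h import *;delta([.538,-.1115,.117])"
```

```text
t 3.2833 pos [ 0.5386 -0.1117  0.1193] toolx ang -3.98 tilt [-2.e-04  1.e-04 -1.e+00] F [-0.73  0.16  0.39] op 0.998
tool mm [-0.6 -0.1  2.3] units(4cm) [-0.015 -0.003  0.057]
```

Call:
step_arm(targets=[[[0,0,0,0.05,0],[0,0,0,0,0],[0,0,0,0,0],[0,0,0,0,0],[0,0,0,0,0],[0,0,0,0,0],[0,0,0,0,0],[0,0,0,0,0]]], squeeze=40)

```text
time: 3.95
eef_pos: [0.5386, -0.1119, 0.1178]
tcp_rot: [0.999, -0.035, 0.0, 0.0]
contact_force: [-1.0, -0.3, 1.8]
opening: 0.18
```

Call:
step_arm(targets=[[[0,0,0,0,0],[0,0,0,0,0],[0,0,0,0,0]]])

```text
time: 4.2
eef_pos: [0.5386, -0.1119, 0.1177]
tcp_rot: [0.999, -0.035, 0.0, 0.0]
contact_force: [-1.6, -0.6, 3.4]
opening: 0.179
```

Call:
step_arm(targets=[[[0,0,-0.05,0,0],[0,0,-0.12,0,0],[0,0,-0.12,0,0],[0,0,-0.12,0,0],[0,0,-0.12,0,0],[0,0,-0.12,0,0],[0,0,-0.12,0,0],[0,0,-0.12,0,0],[0,0,-0.12,0,0],[0,0,-0.12,0,0]]])

```text
time: 5.03
eef_pos: [0.5418, -0.0661, 0.1178]
tcp_rot: [0.999, -0.035, 0.0, 0.0]
contact_force: [-1.6, -1.4, 5.5]
opening: 0.178
```

```bash
cat >> h.py <<'E'
def along():
    from plant import get_state
    s=get_state();a=np.radians(-4.0);xh=np.array([np.cos(a),np.sin(a)]);yh=np.array([-np.sin(a),np.cos(a)])
    d=s["eef_pos"][:2]-[.5386,-.1119]
    print("t",round(s["time"],2),"along mm",(d@yh*1e3).round(2),"across",(d@xh*1e3).round(2),"z",s["eef_pos"][2].round(4),"push N",(-s["contact_force"][:2]@yh).round(2),"side",(-s["contact_force"][:2]@xh).round(2),"Fz",s["contact_force"][2].round(2),"M",s["wrist_torque"].round(2),"op",round(s["opening"],3))
E
python3 -c "
from h import *;along()"
```

```text
t 5.03 along mm 45.96 across 0.04 z 0.1178 push N 1.51 side 1.47 Fz 5.48 M [-0.26  0.32 -0.03] op 0.178
```

Call:
step_arm(targets=[[[0,0,-0.1,-0.02,0],[0,0,-0.1,0,0],[0,0,-0.1,0,0],[0,0,-0.08,0,0],[0,0,-0.08,0,0],[0,0,-0.08,0,0],[0,0,-0.08,0,0],[0,0,-0.08,0,0],[0,0,-0.08,0,0],[0,0,-0.08,0,0]]])

```text
time: 5.87
eef_pos: [0.5441, -0.0324, 0.1178]
tcp_rot: [0.999, -0.035, 0.0, 0.0]
contact_force: [3.1, -3.9, -3.8]
opening: 0.177
```

```bash
python3 -c "
from h import *;along()"
```

```text
t 5.87 along mm 79.66 across -0.02 z 0.1178 push N 3.7 side -3.38 Fz -3.84 M [-0.65 -0.54  0.01] op 0.177
```

Call:
step_arm(targets=[[[0,0,-0.05,0.01,0],[0,0,-0.05,0,0],[0,0,-0.05,0,0],[0,0,-0.05,0,0]]])

```text
time: 6.2
eef_pos: [0.5447, -0.0243, 0.1178]
tcp_rot: [0.999, -0.035, 0.0, 0.0]
contact_force: [2.6, -3.5, -2.6]
opening: 0.18
```

```bash
python3 -c "
from h import *;along()"
```

```text
t 6.2 along mm 87.79 across -0.02 z 0.1178 push N 3.32 side -2.86 Fz -2.64 M [-0.63 -0.42  0.03] op 0.18
```

Baseline push with the stop is about 3.5 N. I'll step about 6 mm per call and read the force after each one.

Call:
step_arm(targets=[[[0,0,-0.05,0,0],[0,0,-0.05,0,0],[0,0,-0.05,0,0]]])

```text
time: 6.45
eef_pos: [0.5451, -0.0182, 0.1178]
tcp_rot: [0.999, -0.035, 0.0, 0.0]
contact_force: [2.4, -3.7, -1.4]
opening: 0.181
```

```bash
python3 -c "
from h import *;along()"
```

```text
t 6.45 along mm 93.89 across -0.01 z 0.1178 push N 3.56 side -2.7 Fz -1.39 M [-0.6  -0.5   0.01] op 0.181
```

Call:
step_arm(targets=[[[0,0,-0.05,0,0],[0,0,-0.05,0,0],[0,0,-0.05,0,0]]])

```text
time: 6.7
eef_pos: [0.5456, -0.0122, 0.1178]
tcp_rot: [0.999, -0.035, 0.0, 0.0]
contact_force: [4.2, -4.1, -1.9]
opening: 0.179
```

Call:
step_arm(targets=[[[0,0,-0.05,0,0],[0,0,-0.05,0,0]]])

```text
time: 6.87
eef_pos: [0.5458, -0.0082, 0.1178]
tcp_rot: [0.999, -0.035, 0.0, 0.0]
contact_force: [3.6, -4.4, -1.3]
opening: 0.18
```

Call:
step_arm(targets=[[[0,0,-0.05,0,0],[0,0,-0.05,0,0]]])

```text
time: 7.03
eef_pos: [0.5461, -0.0042, 0.1178]
tcp_rot: [0.999, -0.035, 0.0, 0.0]
contact_force: [3.2, -5.0, -2.1]
opening: 0.177
```

Call:
step_arm(targets=[[[0,0,-0.05,0,0],[0,0,-0.05,0,0]]])

```text
time: 7.2
eef_pos: [0.5464, -0.0002, 0.1178]
tcp_rot: [0.999, -0.035, 0.0, 0.0]
contact_force: [3.1, -3.6, -2.0]
opening: 0.181
```

Noise only. I'll carry on.

Call:
step_arm(targets=[[[0,0,-0.05,0,0],[0,0,-0.05,0,0],[0,0,-0.05,0,0]]])

```text
time: 7.45
eef_pos: [0.5468, 0.0057, 0.1178]
tcp_rot: [0.999, -0.035, 0.0, 0.0]
contact_force: [3.4, -4.6, -2.2]
opening: 0.177
```

Call:
step_arm(targets=[[[0,0,-0.05,0,0],[0,0,-0.05,0,0]]])

```text
time: 7.62
eef_pos: [0.5471, 0.0097, 0.1178]
tcp_rot: [0.999, -0.035, 0.0, 0.0]
contact_force: [2.9, -4.0, -1.3]
opening: 0.183
```

Call:
step_arm(targets=[[[0,0,-0.05,0,0],[0,0,-0.05,0,0],[0,0,-0.05,0,0]]])

```text
time: 7.87
eef_pos: [0.5475, 0.0157, 0.1178]
tcp_rot: [0.999, -0.035, 0.0, 0.0]
contact_force: [4.1, -3.7, -3.0]
opening: 0.179
```

Call:
step_arm(targets=[[[0,0,-0.05,0,0],[0,0,-0.05,0,0],[0,0,-0.05,0,0]]])

```text
time: 8.12
eef_pos: [0.5479, 0.0217, 0.1178]
tcp_rot: [0.999, -0.035, 0.0, 0.0]
contact_force: [3.6, -3.4, -2.1]
opening: 0.181
```

Call:
step_arm(targets=[[[0,0,-0.05,0,0],[0,0,-0.05,0,0],[0,0,-0.05,0,0]]])

```text
time: 8.37
eef_pos: [0.5483, 0.0277, 0.1178]
tcp_rot: [0.999, -0.035, 0.0, 0.0]
contact_force: [4.2, -4.0, -2.3]
opening: 0.178
```

Call:
step_arm(targets=[[[0,0,-0.05,0,0],[0,0,-0.05,0,0],[0,0,-0.05,0,0]]])

```text
time: 8.62
eef_pos: [0.5487, 0.0335, 0.1178]
tcp_rot: [0.999, -0.035, 0.0, 0.0]
contact_force: [3.1, -4.5, -2.4]
opening: 0.177
```

Call:
step_arm(targets=[[[0,0,-0.05,0,0],[0,0,-0.05,0,0]]])

```text
time: 8.78
eef_pos: [0.5489, 0.0368, 0.1178]
tcp_rot: [0.999, -0.034, 0.0, 0.001]
contact_force: [3.2, -7.7, -2.5]
opening: 0.176
```

Binding has started: about 4 N over the 3.7 N baseline. Now smaller steps.

Call:
step_arm(targets=[[[0,0,-0.04,0,0],[0,0,0,0,0]]])

```text
time: 8.95
eef_pos: [0.549, 0.0383, 0.1178]
tcp_rot: [0.999, -0.034, 0.0, 0.001]
contact_force: [3.6, -6.9, -1.5]
opening: 0.177
```

```bash
python3 -c "
from h import *;along()"
```

```text
t 8.95 along mm 150.55 across -0.06 z 0.1178 push N 6.67 side -4.12 Fz -1.46 M [-1.05 -0.48 -0.04] op 0.177
```

Call:
step_arm(targets=[[[0,0,-0.04,0,0],[0,0,-0.02,0,0]]])

```text
time: 9.12
eef_pos: [0.5492, 0.0399, 0.1178]
tcp_rot: [0.999, -0.034, -0.0, 0.002]
contact_force: [2.5, -9.6, -2.0]
opening: 0.178
```

```bash
python3 -c "
from h import *;along()"
```

```text
t 9.12 along mm 152.16 across -0.05 z 0.1178 push N 9.43 side -3.18 Fz -2.0 M [-1.38 -0.43 -0.01] op 0.178
```

Call:
step_arm(targets=[[[0,0,-0.04,0,0],[0,0,-0.03,0,0]]])

```text
time: 9.28
eef_pos: [0.5493, 0.0421, 0.1178]
tcp_rot: [0.999, -0.034, -0.0, 0.002]
contact_force: [3.2, -12.3, -1.2]
opening: 0.183
```

```bash
python3 -c "
from h import *;along()"
```

```text
t 9.28 along mm 154.38 across -0.05 z 0.1178 push N 12.09 side -4.05 Fz -1.2 M [-1.66 -0.44 -0.03] op 0.183
```

Clearly bound, about 8.4 N over drag. Now drawing back 25 mm.

Call:
step_arm(targets=[[[0,0,0.03,0,0],[0,0,0.08,0,0],[0,0,0.08,0,0],[0,0,0.08,0,0],[0,0,0.08,0,0],[0,0,0.08,0,0],[0,0,0.08,0,0],[0,0,0.08,0,0],[0,0,0.05,0,0],[0,0,0,0,0]]])

```text
time: 10.12
eef_pos: [0.5477, 0.0185, 0.1178]
tcp_rot: [0.999, -0.035, 0.0, 0.0]
contact_force: [4.5, -1.7, -2.2]
opening: 0.181
```

```bash
python3 -c "
from h import *;along()"
```

```text
t 10.12 along mm 130.66 across -0.06 z 0.1178 push N 1.37 side -4.65 Fz -2.21 M [-0.   -0.71  0.05] op 0.181
```

Call:
step_arm(targets=[[[0,0,0.035,0,0],[0,0,0,0,0],[0,0,0,0,0]]])

```text
time: 10.37
eef_pos: [0.5476, 0.0172, 0.1178]
tcp_rot: [0.999, -0.035, 0.0, 0.0]
contact_force: [4.3, -1.3, -1.9]
opening: 0.179
```

```bash
python3 - <<'E'
from h import *;from plant import *
along()
for n in("scene","top"):
    c=read_camera(n);np.savez(f"pics/{n}2.npz",**c)
a=[np.load(f"pics/{n}2.npz")["pixels"][:,:,::-1] for n in("scene","top")]
f=lambda t:cv2.resize(t,(390,390),interpolation=cv2.INTER_CUBIC)
cv2.imwrite('pics/p2.png',np.hstack([f(a[0][130:290,220:380]),f(a[1][130:270,160:300])]))
E
```

```text
t 10.37 along mm 129.43 across -0.06 z 0.1178 push N 1.02 side -4.41 Fz -1.91 M [-0.   -0.8   0.04] op 0.179
```

View pics/p2.png

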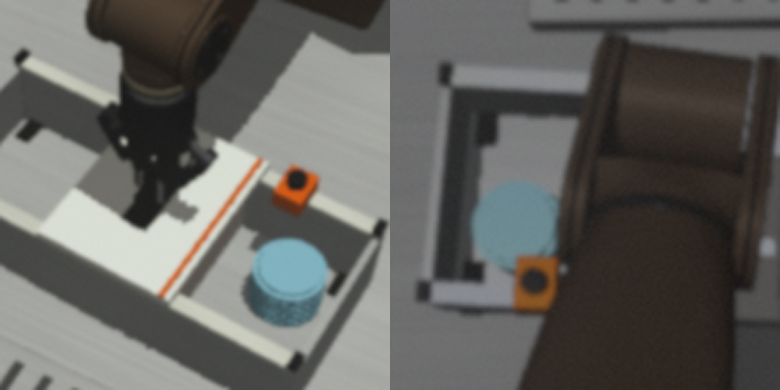

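The scene view shows the cover clear of the stop (pin near (297,180) in the left panel), with a gap of roughly the block's length. Now releasing and lifting straight up.

Call:
step_arm(targets=[[[0.4,0,0,0,0],[0.7,0,0,0,0],[1,0,0,0,0],[1,0,0,0,0],[1,0,0,0,0],[1,0,0,0,0],[1,0,0,0,0]]])

```text
time: 11.05
eef_pos: [0.5473, 0.0174, 0.1177]
tcp_rot: [0.999, -0.035, -0.0, 0.0]
contact_force: [0.4, 0.4, -0.4]
opening: 1.001
```

Call:
step_arm(targets=[[[1,0,0,-0.3,0],[1,0,0,-0.5,0],[1,0,0,-0.5,0],[1,0,0,-0.5,0],[1,0,0,-0.3,0],[0.5,0,0,0,0],[0,0,0,0,0]]])

```text
time: 11.63
eef_pos: [0.5478, 0.0173, 0.2026]
tcp_rot: [0.999, -0.035, 0.001, 0.0]
contact_force: [0.6, -0.0, -0.8]
opening: 0.747
```

```bash
python3 - <<'E'
from h import *;from plant import *
along()
for n in("scene","top"):
    c=read_camera(n);np.savez(f"pics/{n}3.npz",**c)
    P=cloud(c);X,Y,Z=P[...,0],P[...,1],P[...,2]
    hsv=cv2.cvtColor(c["pixels"],cv2.COLOR_RGB2HSV);V=hsv[...,2]
    a=np.radians(-4);yh=np.array([-np.sin(a),np.cos(a)]);xh=np.array([np.cos(a),np.sin(a)]);O=np.array([.544,.006])
    bx=(X>.38)&(X<.68)&(Y>-.28)&(Y<.28)
    yw=(P[...,:2]-O)@yh;xw=(P[...,:2]-O)@xh
    o=bx&(hsv[...,0]<18)&(hsv[...,1]>150)&(xw<-.05)&(Z>.115)
    print(n,"stop y",np.percentile(yw[o],[1,50,99]).round(4),"x",np.percentile(xw[o],[1,50,99]).round(4),o.sum())
    pn=bx&(V<60)&(xw<-.06)&(xw>-.12)&(Z>.127)&(Z<.14)&(yw>.11)&(yw<.17)
    q=P[pn];print("pin",pn.sum(),q.mean(0) if len(q) else 0)
    st=bx&(hsv[...,0]<18)&(hsv[...,1]>100)&(Z<.118)&(xw>-.06)
    print("stripe",st.sum(),np.percentile(yw[st],[5,50,95]).round(4))
    k=bx&(abs(Z-.11)<.006)&(V>120)&(yw<.12)&(yw>.02)&(abs(xw)<.09)
    print("cover maxy",k.sum(),np.percentile(yw[k],[95,99,100]).round(4))
a=[np.load(f"pics/{n}3.npz")["pixels"][:,:,::-1] for n in("scene","top")]
f=lambda t:cv2.resize(t,(390,390),interpolation=cv2.INTER_CUBIC)
cv2.imwrite('pics/p3.png',np.hstack([f(a[0][130:290,220:380]),f(a[1][130:270,160:300])]))
E
```

```text
t 11.63 along mm 129.56 across 0.18 z 0.2026 push N -0.01 side -0.57 Fz -0.77 M [ 0.03  0.01 -0.06] op 0.747
scene stop y [0.1177 0.1385 0.1506] x [-0.1015 -0.0722 -0.0596] 144
pin 33 [0.47572282 0.14566364 0.13491065]
stripe 114 [0.0789 0.0814 0.1215]
cover maxy 1507 [0.0894 0.0917 0.0932]
top stop y [0.0683 0.1387 0.1479] x [-0.1211 -0.0904 -0.0654] 101
pin 44 [0.4690998  0.14452808 0.13485503]Traceback (most recent call last):
  File "<stdin>", line 15, in <module>
    return _quantile_unchecked(
        a, q, axis, out, overwrite_input, method, keepdims, weights)
    return _ureduce(a,
                    func=_quantile_ureduce_func,
    ...<5 lines>...
                    overwrite_input=overwrite_input,
                    method=method)
    r = func(a, **kwargs)
    result = _quantile(arr,
                       quantiles=q,
    ...<2 lines>...
                       out=out,
                       weights=wgt)
    slices_having_nans = np.isnan(arr[-1, ...])
                                  ~~~^^^^^^^^^
IndexError: index -1 is out of bounds for axis 0 with size 0
```

```bash
python3 - <<'E'
from h import *
delta([.471,.145,.165])
from plant import *
a=[]
uv={}
for n in("scene","top"):
    c=read_camera(n);np.savez(f"pics/{n}3.npz",**c);p=c["pixels"];a.append(p[:,:,::-1])
    P=cloud(c);V=p.max(2);m=(V<60)&(np.hypot(P[...,0]-.472,P[...,1]-.145)<.02)&(P[...,2]>.127)&(P[...,2]<.145)
    v,u=np.nonzero(m);uv[n]=(u.mean(),v.mean(),len(u));print(n,uv[n],ray(c,[uv[n][:2]],.136))
    R=cv2.Rodrigues(c["rvec"])[0];uv[n]=(c["mtx"]@np.c_[R,np.ravel(c["tvec"])],np.array(uv[n][:2]))
X=cv2.triangulatePoints(uv["scene"][0],uv["top"][0],uv["scene"][1],uv["top"][1]);print(X[:3].ravel()/X[3])
f=lambda t:cv2.resize(t,(390,390),interpolation=cv2.INTER_CUBIC)
cv2.imwrite('pics/p3.png',np.hstack([f(a[0][130:290,220:380]),f(a[1][130:270,160:300])]))
E
```

```text
t 11.7333 pos [0.5466 0.0175 0.2004] toolx ang -3.98 tilt [-2.4e-03  4.0e-04 -1.0e+00] F [ 0.08  0.01 -0.24] op 0.573
tool mm [ -84.2 -122.    35.6] units(4cm) [-2.105 -3.049  0.89 ]
scene (np.float64(341.5), np.float64(203.5), 32) [[0.47625746 0.14598021 0.136     ]]
top (np.float64(211.26666666666668), np.float64(230.66666666666666), 45) [[0.46873458 0.14426628 0.136     ]]
[0.46996515 0.14468122 0.12820408]
```

View pics/p3.png

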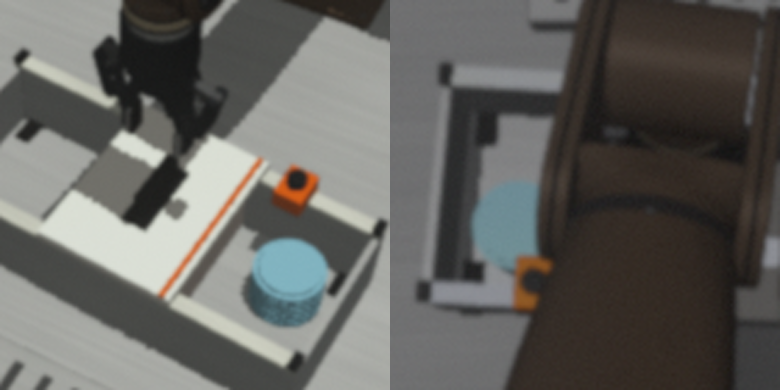

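The handle is released, and both views agree that the pin is near (0.4715, 0.145). Moving over it with the fingers shut.

Call:
step_arm(targets=[[[0,-0.25,-0.4,0,0],[0,-0.35,-0.5,0,0],[0,-0.4,-0.6,0,0],[0,-0.4,-0.6,0,0],[0,-0.35,-0.5,0,0],[0,-0.25,-0.35,0,0],[0,-0.1,-0.1,0,0],[0,0,0,0.3,0],[0,0,0,0.3,0],[0,0,0,0,0]]])

```text
time: 12.67
eef_pos: [0.4704, 0.1439, 0.1737]
tcp_rot: [0.999, -0.035, -0.003, 0.001]
contact_force: [-0.6, 0.4, -1.0]
opening: -0.0
```

```bash
python3 - <<'E'
from h import *
from plant import *
delta([.4715,.145,.145])
a=read_camera("scene")["pixels"][:,:,::-1]
cv2.imwrite('pics/p4.png',cv2.resize(a[110:250,270:410],(560,560),interpolation=cv2.INTER_CUBIC))
E
```

```text
t 12.6667 pos [0.4704 0.1439 0.1737] toolx ang -4.03 tilt [-0.0066 -0.001  -1.    ] F [-0.62  0.4  -1.01] op -0.0
tool mm [ 1.2 -1.2 28.7] units(4cm) [ 0.031 -0.03   0.716]
```

View pics/p4.png

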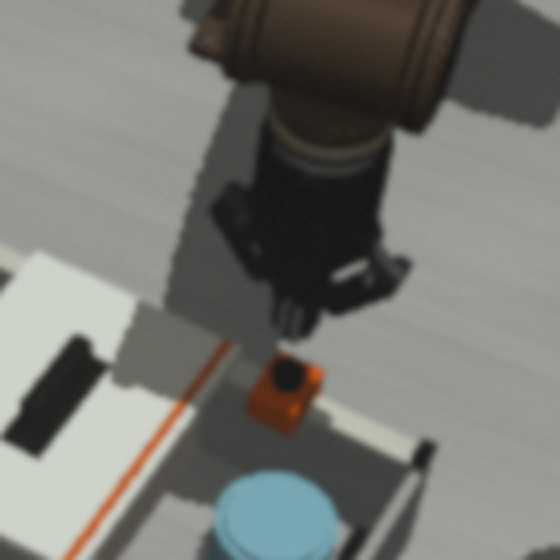

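The shut fingertips sit right above the pin (290,375). Descending.

Call:
step_arm(targets=[[[0,0.03,-0.03,0.2,0],[0,0,0,0.25,0],[0,0,0,0.2,0],[0,0,0,0.1,0],[0,0,0,0,0],[0,0,0,0,0]]])

```text
time: 13.22
eef_pos: [0.4733, 0.1459, 0.1473]
tcp_rot: [0.999, -0.035, -0.0, 0.0]
contact_force: [1.5, 0.7, 0.1]
opening: 0.005
```

```bash
python3 -c "
from h import *;delta([.4715,.145,.136])"
```

```text
t 13.2167 pos [0.4733 0.1459 0.1473] toolx ang -3.98 tilt [-8.e-04 -1.e-04 -1.e+00] F [1.53 0.67 0.14] op 0.005
tool mm [-1.7  1.1 11.3] units(4cm) [-0.042  0.026  0.282]
```

Call:
step_arm(targets=[[[0,-0.04,0.02,0.05,0],[0,0,0,0.08,0],[0,0,0,0.06,0],[0,0,0,0.04,0],[0,0,0,0,0]]])

```text
time: 13.63
eef_pos: [0.4715, 0.1453, 0.1381]
tcp_rot: [0.999, -0.035, -0.0, 0.0]
contact_force: [-0.3, 0.3, -0.4]
opening: 0.001
```

Call:
step_arm(targets=[[[0,0,0,0.05,0],[0,0,0,0.05,0],[0,0,0,0,0]]])

```text
time: 13.88
eef_pos: [0.4721, 0.1454, 0.1348]
tcp_rot: [0.999, -0.035, 0.0, -0.0]
contact_force: [-0.5, -0.1, 1.5]
opening: 0.001
```

Contact at z≈0.135. Pressing on.

Call:
step_arm(targets=[[[0,0,0,0.04,0],[0,0,0,0.04,0],[0,0,0,0.04,0],[0,0,0,0,0]]])

```text
time: 14.22
eef_pos: [0.4721, 0.1454, 0.1297]
tcp_rot: [0.999, -0.035, 0.0, -0.0]
contact_force: [0.2, 0.9, 2.6]
opening: -0.003
```

Call:
step_arm(targets=[[[0,0,0,0.03,0],[0,0,0,0.03,0],[0,0,0,0,0]]])

```text
time: 14.47
eef_pos: [0.4722, 0.1455, 0.1284]
tcp_rot: [0.999, -0.035, 0.0, -0.0]
contact_force: [-2.3, -0.5, 8.7]
opening: -0.0
```

Call:
step_arm(targets=[[[0,0,0,0.03,0],[0,0,0,0,0],[0,0,0,0,0]]])

```text
time: 14.72
eef_pos: [0.4723, 0.1456, 0.1283]
tcp_rot: [0.999, -0.035, 0.0, -0.0]
contact_force: [-4.5, 0.0, 13.5]
opening: 0.003
```

The pin has bottomed: no further travel while the force rises to 13.5 N. Lifting off.

Call:
step_arm(targets=[[[0,0,0,-0.1,0],[0,0,0,-0.3,0],[0,0,0,-0.6,0],[0,0,0,-0.8,0],[0,0,0,-0.8,0],[0,-0.1,-0.8,-0.5,0],[0,-0.1,-0.9,-0.3,0],[0,0,-0.9,0,0],[0,0,-0.5,0,0],[0,0,0,0,0]]])

```text
time: 15.55
eef_pos: [0.472, 0.2726, 0.2623]
tcp_rot: [0.999, -0.033, 0.0, -0.001]
contact_force: [-0.9, -0.7, -0.3]
opening: -0.0
```

```bash
python3 - <<'E'
from h import *;from plant import *
delta([.47,.25,.2]);a=[]
al=np.radians(-4);yh=np.array([-np.sin(al),np.cos(al)]);xh=np.array([np.cos(al),np.sin(al)]);O=np.array([.544,.006])
for n in("scene","top"):
    c=read_camera(n);a.append(c["pixels"][:,:,::-1]);P=cloud(c);X,Y,Z=P[...,0],P[...,1],P[...,2];V=c["pixels"].max(2)
    hsv=cv2.cvtColor(c["pixels"],cv2.COLOR_RGB2HSV)
    yw=(P[...,:2]-O)@yh;xw=(P[...,:2]-O)@xh
    near=np.hypot(X-.472,Y-.145)<.02
    m=near&(V<60)&(Z>.115)&(Z<.15);print(n,"pin",m.sum(),P[m].mean(0).round(4) if m.any() else None,"med z",np.median(Z[m]))
    o=(np.hypot(X-.472,Y-.145)<.04)&(hsv[...,0]<18)&(hsv[...,1]>150)&(Z>.117)
    st=(hsv[...,0]<18)&(hsv[...,1]>100)&(abs(Z-.11)<.008)&(xw>-.11)&(xw<.11)&(yw>.05)&(yw<.11)
    k=(abs(Z-.11)<.006)&(V>100)&(yw<.11)&(yw>.02)&(abs(xw)<.09)
    h=(V<60)&(Z>.137)&(Z<.15)&(abs(yw)<.05)&(abs(xw)<.05)
    for nm,q in(("stop",o),("stripe",st),("cover",k),("handle",h)):
        if q.any():print(" ",nm,q.sum(),np.percentile(yw[q],[1,50,99]).round(4))
f=lambda t:cv2.resize(t,(390,390),interpolation=cv2.INTER_CUBIC)
cv2.imwrite('pics/p5.png',np.hstack([f(a[0][110:290,200:380]),f(a[1][130:270,160:300])]))
E
```

```text
t 15.55 pos [0.472  0.2726 0.2623] toolx ang -3.76 tilt [ 1.0e-04  1.1e-03 -1.0e+00] F [-0.91 -0.7  -0.34] op -0.0
tool mm [-0.5 22.7 62.3] units(4cm) [-0.012  0.568  1.557]
scene pin 31 [0.4729 0.146  0.1281] med z 0.12797568510066032
  stop 146 [0.1173 0.1347 0.1501]
  stripe 130 [0.0782 0.0814 0.0839]
  cover 1547 [0.0214 0.0582 0.0917]
  handle 104 [0.0083 0.0149 0.0204]
top pin 61 [0.469  0.1468 0.1268] med z 0.12700111447092025
  stop 107 [0.1176 0.1245 0.1455]
  stripe 109 [0.0802 0.082  0.0834]
  cover 2140 [0.0214 0.0579 0.0915]
  handle 203 [0.0044 0.0122 0.0199]
```

View pics/p5.png

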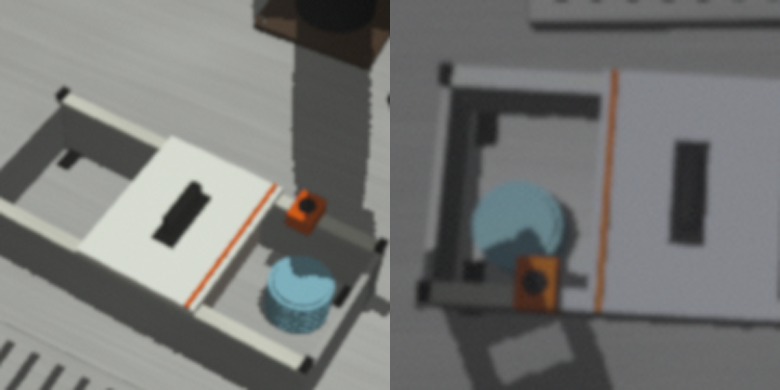

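The pin top reads 0.127–0.128 m (it was 0.135) and the gap is about 26 mm. The arm is clear of everything, so I'm handing in.

```bash
python3 -c "
from plant import *;print(sign_off())"
```

```text
the job is handed in; nothing more can be done
None
```

The job is done and handed in at about 15.7 s of the 56 s allowed.

- **Finding the bind:** I gripped the handle and slid the cover 154 mm, pushing the stop ahead of it. The push rose from about 3.7 N of drag to 12.1 N, so about 8.4 N was binding; that is inside the 6–10 N window and well under the 17 N jam.
- **Drawing back:** I pulled the cover back 25 mm, let go and lifted clear. The arm's own position gave a gap of 24.9 mm. The last pictures from both cameras gave about 26 mm.
- **Setting the stop:** I pressed the pin straight down until it stopped moving at z = 0.1283 m with 13.5 N on it. Afterwards the cameras put the pin top at 0.127–0.128 m, down from 0.135 m, which fits fully down.
- **Rest of the scene:** The stop and cover did not measurably move while I pressed the pin. I did not re-measure the lids, bottle, jug, jar or shaker; the tool kept clear of them throughout.

The two cameras disagreed by about 4–7 mm across the runners on the pin and handle, so I aimed between them. Along the runners, where the gap is measured, they agreed to about 2 mm or better.

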